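# Clear the scale's display and tare it with the board on

## Robot

A 7-joint arm with a two-finger parallel gripper is mounted at the origin on a cart in front of the work surface, level with it; the furniture and walls round the work are solid. World frame = base frame: x ahead of the robot, y to its left, z up, the work surface at z = 0. Lengths are in m, angles in rad, forces in N, time in s.
With the tool pointing down it reaches from about 0.4 to 0.85 m from the base axis. Payload 10.4 kg.
Tool frame: the origin (TCP) lies midway between the tips of the shut fingers; the grasp point (between the pads) lies 19 mm behind it; z points along the fingers, y is the line along which they close (so a half turn about z gives the same grasp; the last joint's range is limited). The gripper opens to 87 mm and grips with 3 to 60 N. Pads are 19 mm wide; open, the fingers measure 117 mm over their backs; the gripper's body (75 mm by 190 mm) begins 51 mm behind the grasp point.
Start: joints at [1.31, 0.332, -0.065, 1.46, 0.022, 1.35, -0.088], TCP at [0.147, -0.607, 0.223] pointing down, gripper open.
Joint ranges: [-2.6, 2.6], [-0.5, 2.12], [-1.47, 1.34], [0.16, 2.42], [-1.27, 4.41], [0.06, 2.06], [-2.6, 2.6]. Speed limits (rad/s): [2.22, 2.22, 2.79, 2.79, 3.14, 3.14, 3.14].

## Interface

Orientations are given as a unit quaternion [x, y, z, w].
In Python, from bench import r gives the robot as it stands.
- The arm moves only by the tool apply_moves, never from a script. Its argument "steps" is a list of rows, each a list of 7 numbers: the turn, a rotation vector about the tool's x, y, z in rad, then the shift along the tool's x, y, z in mm, then the opening, from -1 (shut) to 1 (fully open). In form: [[ax, ay, az, x, y, z, claw], ...]. A call has 1 to 20 rows; each row is the pose to reach, as a shift and turn from the pose commanded when the call began, along the tool's axes at that moment; what a row does not reach only later rows make up. A row lasts 1/12 s, in which the tool goes at most 41.7 mm and 7.16 degrees, less where a joint would pass 70% of its speed; a pose out of reach is approached as far as the arm can. A call with a gripper value outside its range is refused whole. The fingers move at their own pace and stop on an object; "force" is the grip in N (left out, the last holds). Time passes only in rows, so rows that repeat a pose let the fingers close. It gives the time, the measured TCP pose, the force, the opening and the grip force at its end, in the units of the state.
- r.read_state(): the state, without advancing time (a new reading comes with each control period).
- r.camera(name): name is "side" or "top" or "wrist"; returns a dict with "pixels" (420x560x3 uint8, red, green, blue), "z_map" (420x560 float32, m along the optical axis (not along the pixel's ray), 0 where there is no reading), "fovy" (degrees; the focal length in pixels is half the picture's height over the tangent of half this angle, whatever the lens; pixels are square), "cx", "cy" (the principal point, pixels), "k1" (the pictures are not rectified: a ray, as slopes to the right and down, at radius r is drawn at 1 + k1 r^2 times it, then the intrinsics apply), "position" and "orientation" of the camera in the world. Camera axes: x right, y down, z forward; pixel columns grow to the right and rows downward; lengths in m; the calibration is good to about 2 mm. A picture is of the moment at which its call begins.
- r.close_job(): hands the job in; it is judged then, once.
The state is a dict: "time": time; "joint_positions": joint angles; "joint_vel": joint speeds; "joint_torque": joint torques, N m; "ee_pos": TCP position; "eef_rot": TCP orientation; "ft_force": force on the tool from outside, world axes, zero at the start; "torque": the same for the moment, N m; "width": finger opening in m; "grip_force": force on a finger pad.
Only numpy, scipy, OpenCV 4.12 (cv2) and the standard library are available. Lean on these libraries where they do the work, as an engineer would, in place of code of your own. Each camera call takes 0.05 s, during which the arm holds its last target. There are 200 camera calls.

## Task

The small wooden board lying on the kitchen scale sticks out toward you over the scale's display and keys. Using only your fingertips, gently push the board back along the scale until its near edge is flush and square with the near edge of the weighing plate, so that it overhangs the plate's far edge by about 40 mm (side to side, 3 cm off centre does no harm); then press the tare key (the left one of the two, seen from the robot) fully down and let it go. Do not grasp, lift or tip the board, do not press the other key, and leave the scale and the pepper mill, avocado and garlic beside it where they are.

Things in the scene. Friction and masses are not known exactly. Their poses are not given: they have to be found in the camera images.
- kitchen_scale: slim dark-grey digital kitchen scale, 200 x 160 x 24 mm, 0.48 kg, loose on rubber-like feet. Origin at the centre of its underside; own x points to its far side (away from the keys), y to its left, z up. The dark casing's top is 16 mm high; the light-grey weighing plate on it covers x = -50 to +97 mm, y = -77 to +77 mm and its top is at z = 24 mm. Display at the middle of the near strip (x = -100 to -50 mm), a key on either side of it
- plate_near_edge (a point): middle of the weighing plate's near edge, at the plate's top (24 mm above the worktop, 50 mm nearer than the scale's origin); axes as the scale's
- board: small brown wooden serving board, 187 (x) x 130 (y) x 12 mm, about 0.2 to 0.3 kg, corners rounded at 14 mm radius, with a 16 mm hanging hole at its far end; loose on the weighing plate (a push of 1 to 4 N slides it), at first 45 to 75 mm too far toward the robot and up to 0.2 rad askew, with its underside 24 mm and its top 36 mm above the worktop. Origin at the centre of its underside, x along its length to the far end, z up
- board_near_edge (a point): middle of the board's near short edge, half-way up its thickness (30 mm above the worktop); axes as the board's
- kitchen_scale_key0 (a joint): tare key: the left key seen from the robot (scale's +y side). 0 = up, 0.0015 m = fully down; it springs back. It counts as pressed above 0.001 m
- tare_key_top (a point): centre of the tare key's top as it stands unpressed, 20 mm above the worktop; round key of 17 mm diameter, pressed straight down; it is sprung, 4 N takes it 1 mm and 6 N to its stop at 1.5 mm. The casing beside it is 4 mm lower. At first the board lies over it or close beside it
- kitchen_scale_key1 (a joint): the other, right key (scale's -y side), same shape and travel, 100 mm to the right of the tare key; not to be pressed
- pepper_mill: dark wooden pepper mill, 58 mm diameter, 170 mm tall, standing right of the scale; origin at the centre of its foot; bystander
- avocado: dark green avocado, 101 x 68 x 68 mm, left of the scale's far half; origin at the centre of its underside; bystander
- garlic: garlic bulb, about 60 mm across and high, left of the scale's near half; origin at the centre of its underside; bystander

How it is judged:
By the outcome, as a careful person would: the job done as asked, in the order asked, and still so for the second after the job is handed in, with the robot touching nothing.
It also fails if it takes over 58 s, if anything falls off the work surface, if the arm or the gripper's body presses on something with over 40 N, if the wrist force passes 120 N, or if a joint passes its speed limit or range.

## Working session

There is one attempt and no reset: what is moved stays moved. The work goes in short steps, Python scripts to look and compute and a tool call to move; the robot and the scene stay as the last step left them, time stands still between calls to the robot, and variables do not carry over. Pictures are saved under pics/ and viewed, at most 11 in all, crops included, and the job is handed in when it is done.

Besides the shell and the picture viewer there is one more tool, called after "Request:" as a command line: name --pt "numbers of a row" for each row, then --argument value for the rest. apply_moves: Moves the arm, as the interface text tells. Its arguments: {"type":"object","properties":{"steps":{"type":"array","items":{"type":"array","items":{"type":"number"}}},"force":{"type":"number"}},"required":["steps"]}

```bash
mkdir -p pics; cat > h.py <<'E'
import numpy as np, cv2
from scipy.spatial.transform import Rotation as R
from bench import r
def save(c,name): cv2.imwrite('pics/'+name,c['pixels'][:,:,::-1])
def K(c):
    f=c['pixels'].shape[0]/2/np.tan(np.radians(c['fovy'])/2)
    return np.array([[f,0,c['cx']],[0,f,c['cy']],[0,0,1.]]),f
def rays(c,uv):
    # invert the k1 distortion
    k,f=K(c); d=(np.asarray(uv,float)-[c['cx'],c['cy']])/f; s=d.copy()
    for _ in range(30): s=d/(1+c['k1']*(s**2).sum(-1,keepdims=True))
    return R.from_quat(c['orientation']).apply(np.c_[s,np.ones(len(s))])
def at_z(c,uv,z):
    w=rays(c,uv); p=np.array(c['position']); return p+w*((z-p[2])/w[:,2])[:,None]
def cloud(c):
    h,w=c['z_map'].shape; u,v=np.meshgrid(np.arange(w),np.arange(h))
    W=rays(c,np.c_[u.ravel(),v.ravel()])
    return (np.array(c['position'])+W*c['z_map'].reshape(-1,1)).reshape(h,w,3)
E
python3 - <<'E'
from h import *
s=r.read_state(); print(s['time'],s['ee_pos'],s['eef_rot'],s['width'])
c=r.camera('top'); save(c,'top1.png'); print(c['position'],c['orientation'],c['fovy'],c['k1'])
np.savez('top1.npz',**c)
c=r.camera('side'); save(c,'side1.png'); print(c['position'],c['orientation'])
np.savez('side1.npz',**c)
E
```

```text
0.0 [ 0.14708329 -0.60706703  0.22176851] [ 9.92942273e-01  1.18596693e-01 -1.19649606e-04 -6.72268521e-04] 0.08709405589493245
[0.39521053 0.11231569 0.88024323] [ 0.70860626 -0.69901831  0.06777586 -0.06824217] 52.944514029497164 -0.042429183661168095
[ 0.25684873 -0.78847199  0.45454832] [ 0.82333173 -0.13163506  0.09322026 -0.54415719]
```

View pics/top1.png

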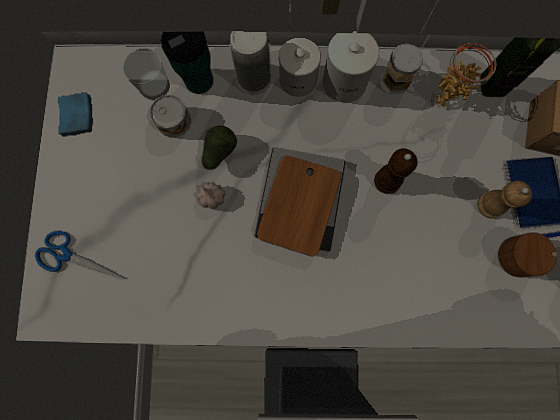

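View pics/side1.png

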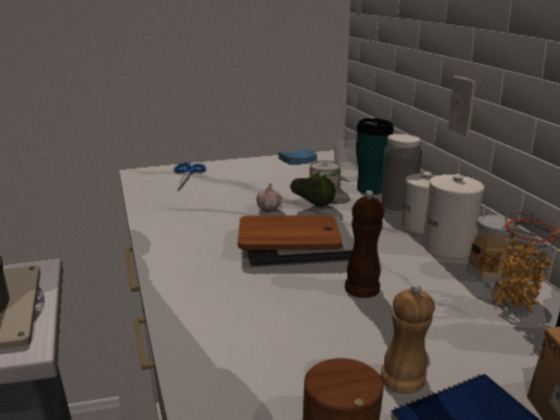

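The top view shows the board (centre ~(300,205), hole (310,172)) askew on the scale. The scale's far edge runs about (272,149)-(350,160), and its near right corner is at ~(328,250). The mill is at (395,175), avocado at (218,147) and garlic at (209,195). Next I segment the board and scale.

```bash
cat >> h.py <<'E'
def board(c,P=None):
    hsv=cv2.cvtColor(c['pixels'],cv2.COLOR_RGB2HSV)
    P=cloud(c) if P is None else P
    m=((hsv[...,0]<18)&(hsv[...,1]>110)&(hsv[...,2]>50)&(P[...,2]<.05)&(P[...,2]>.02)).astype(np.uint8)
    n,l,st,_=cv2.connectedComponentsWithStats(m); i=1+np.argmax(st[1:,4]); m=(l==i).astype(np.uint8)
    ct=max(cv2.findContours(m,cv2.RETR_EXTERNAL,cv2.CHAIN_APPROX_NONE)[0],key=len)[:,0,:]
    w=at_z(c,ct,.036)[:,:2].astype(np.float32)
    return cv2.minAreaRect(w),w,m
E
python3 - <<'E'
from h import *
c=dict(np.load('top1.npz')); P=cloud(c)
b,w,m=board(c,P); print('board',b); print(cv2.boxPoints(b)); print('bz',np.median(P[...,2][m>0]))
print('hole',at_z(c,[[310,172]],.036))
g=cv2.resize(c['pixels'][135:275,190:430],None,fx=3.3,fy=3.3,interpolation=cv2.INTER_CUBIC)
cv2.imwrite('pics/crop1.png',np.clip(g[:,:,::-1]*1.6,0,255).astype(np.uint8))
# heights
z=P[...,2]
mm=((z>.008)&(z<.05)); n,l,st,_=cv2.connectedComponentsWithStats(mm.astype(np.uint8)); i=l[205,300]
ct=max(cv2.findContours((l==i).astype(np.uint8),0,1)[0],key=len)[:,0,:]
print(st[i]); q=P[l==i][:,:2]; print(q.min(0),q.max(0)); print(cv2.minAreaRect(q.astype(np.float32)))
for nme,(u,v) in dict(mill=(402,160),avo=(218,147),garlic=(209,195)).items(): print(nme,P[v,u])
E
```

```text
board ((0.5690343976020813, 0.08258253335952759), (0.12904788553714752, 0.18610401451587677), 73.11553955078125)
[[ 0.46125314  0.04786634]
 [ 0.6393346  -0.00618621]
 [ 0.6768156   0.11729873]
 [ 0.49873418  0.17135128]]
bz 0.03525069164714073
hole [[0.63732178 0.06039327 0.036     ]]
[ 255  147   90  110 7337]
[ 0.4639561 -0.0137361] [0.69786993 0.17299379]
((0.5780355334281921, 0.08091656863689423), (0.1602036952972412, 0.2160121649503708), 80.03466796875)
mill [ 0.62712275 -0.09711486  0.15800709]
avo [0.67917576 0.24902255 0.06497074]
garlic [0.58285666 0.26559282 0.04798887]
```

View pics/crop1.png

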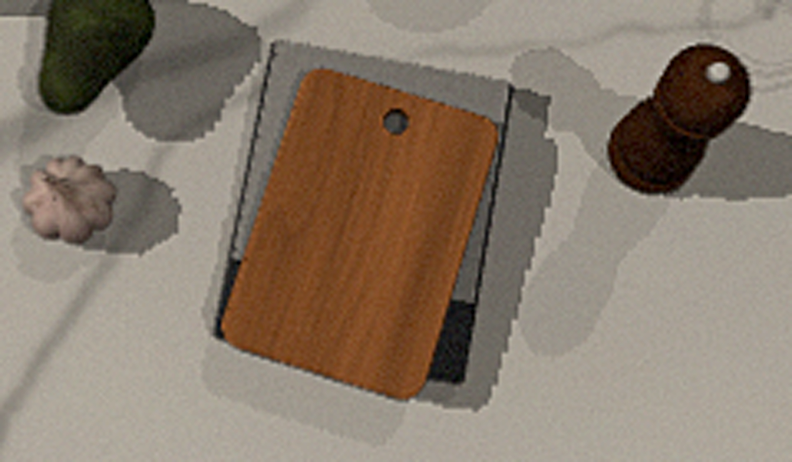

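```bash
python3 - <<'E'
from h import *
from scipy.optimize import least_squares
c=dict(np.load('top1.npz'))
f=lambda p:[[190+(u+.5)/3.3-.5,135+(v+.5)/3.3-.5] for u,v in p]
# plate corners fl fr nr nl (clicked in the crop)
p=at_z(c,f([(277,44),(510,84),(474,303),(235,262)]),.024)[:,:2]; print(p)
L=np.array([[.097,.077],[.097,-.077],[-.05,-.077],[-.05,.077]])
def T(x,q): a=x[2]; return x[:2]+q@np.array([[np.cos(a),np.sin(a)],[-np.sin(a),np.cos(a)]])
s=least_squares(lambda x:(T(x,L)-p).ravel(),[.57,.08,-.17]); x=s.x; print('scale',x,s.fun.round(4))
cr=at_z(c,f([(465,381),(217,338)]),.016)[:,:2]; print('casing near corners',cr, 'model',T(x,np.array([[-.1,-.08],[-.1,.08]])))
b,_,_=board(c); bc=np.array(b[0]); a=x[2]; d=bc-x[:2]; Rm=np.array([[np.cos(a),np.sin(a)],[-np.sin(a),np.cos(a)]])
print('board in scale',Rm@d,'yaw',np.radians(b[2]-90)-a)
ne=bc-.0935*np.array([np.cos(np.radians(b[2]-90)),np.sin(np.radians(b[2]-90))]); print('near edge world',ne,'in scale',Rm@(ne-x[:2]))
print('corners in scale',(cv2.boxPoints(b)-x[:2])@Rm.T)
st=r.read_state(); Q=R.from_quat(st['eef_rot']); X=Q.as_matrix(); print(X.round(3))
E
```

```text
[[ 0.69273947  0.13726272]
 [ 0.66795609 -0.01282043]
 [ 0.52555099  0.0116537 ]
 [ 0.54943597  0.16091198]]
scale [ 0.58573553  0.0780862  -0.16389058] [ 0.0013  0.001   0.0009 -0.0009 -0.0017 -0.0014 -0.0005  0.0013]
casing near corners [[0.47770628 0.01671699]
 [0.5024938  0.1714663 ]] model [[0.4740229  0.01547399]
 [0.50012816 0.17332999]]
board in scale [-0.01721095  0.00171116] yaw -0.1307988427277265
near edge world [0.47956496 0.10973892] in scale [-0.10991227  0.01390601]
corners in scale [[-0.11788372 -0.0501252 ]
 [ 0.06663057 -0.07439805]
 [ 0.08346179  0.05354751]
 [-0.10105246  0.07782037]]
[[ 0.972  0.235 -0.   ]
 [ 0.235 -0.972  0.001]
 [-0.    -0.001 -1.   ]]
```

```bash
python3 - <<'E'
from h import *
c=dict(np.load('top1.npz')); P=cloud(c)
for x0 in np.arange(.2,.75,.1):
    print(round(x0,1),[ (round(y0,1),round(float(P[(abs(P[...,0]-x0-.05)<.05)&(abs(P[...,1]-y0-.05)<.05)][:,2].max(initial=-1)),2)) for y0 in np.arange(-.6,.3,.1)])
X=R.from_quat(r.read_state()['eef_rot']).as_matrix(); p=r.read_state()['ee_pos']
a=-.164; o=np.array([.5857,.0781]); A=np.array([[np.cos(a),-np.sin(a)],[np.sin(a),np.cos(a)]])
t=o+A@[-.160,.006]; print('pre',t)
for q in ([.3,-.4,.30],[.42,-.15,.3],[*t,.2],[*t,.12]): print(q,(X.T@(np.array(q)-p)*1000).round())
print('yaw now',np.arctan2(X[1,0],X[0,0]))
E
```

```text
0.2 [(np.float64(-0.6), -1.0), (np.float64(-0.5), 0.0), (np.float64(-0.4), 0.0), (np.float64(-0.3), 0.0), (np.float64(-0.2), 0.0), (np.float64(-0.1), 0.0), (np.float64(-0.0), 0.01), (np.float64(0.1), 0.0), (np.float64(0.2), 0.0)]
0.3 [(np.float64(-0.6), -1.0), (np.float64(-0.5), 0.0), (np.float64(-0.4), 0.01), (np.float64(-0.3), 0.01), (np.float64(-0.2), 0.0), (np.float64(-0.1), 0.01), (np.float64(-0.0), 0.01), (np.float64(0.1), 0.88), (np.float64(0.2), 0.01)]
0.4 [(np.float64(-0.6), -1.0), (np.float64(-0.5), 0.07), (np.float64(-0.4), 0.07), (np.float64(-0.3), 0.01), (np.float64(-0.2), 0.01), (np.float64(-0.1), 0.01), (np.float64(-0.0), 0.04), (np.float64(0.1), 0.04), (np.float64(0.2), 0.0)]
0.5 [(np.float64(-0.6), -1.0), (np.float64(-0.5), 0.07), (np.float64(-0.4), 0.14), (np.float64(-0.3), 0.02), (np.float64(-0.2), 0.0), (np.float64(-0.1), 0.02), (np.float64(-0.0), 0.63), (np.float64(0.1), 0.04), (np.float64(0.2), 0.06)]
0.6 [(np.float64(-0.6), -1.0), (np.float64(-0.5), 0.04), (np.float64(-0.4), 0.12), (np.float64(-0.3), 0.0), (np.float64(-0.2), 0.59), (np.float64(-0.1), 0.59), (np.float64(-0.0), 0.61), (np.float64(0.1), 0.58), (np.float64(0.2), 0.58)]
0.7 [(np.float64(-0.6), -1.0), (np.float64(-0.5), 0.11), (np.float64(-0.4), 0.0), (np.float64(-0.3), 0.15), (np.float64(-0.2), 0.0), (np.float64(-0.1), 0.01), (np.float64(-0.0), 0.01), (np.float64(0.1), 0.0), (np.float64(0.2), 0.07)]
pre [0.42882646 0.11014203]
[0.3, -0.4, 0.3] [ 197. -165.  -78.]
[0.42, -0.15, 0.3] [ 373. -380.  -78.]
[np.float64(0.42882645667350805), np.float64(0.1101420255943856), 0.2] [ 443. -631.   23.]
[np.float64(0.42882645667350805), np.float64(0.1101420255943856), 0.12] [ 443. -631.  103.]
yaw now 0.23771293306128424
```

Request:
apply_moves --pt "0 0 0.1 100 -80 -40 0.3" --pt "0 0 0.1 197 -165 -78 0.3" --pt "0 0 0.1 197 -165 -78 0.3" --pt "0 0 0.1 197 -165 -78 0.3" --pt "0 0 0.1 197 -165 -78 0.3" --pt "0 0 0.1 197 -165 -78 0.3" --pt "0 0 0.1 197 -165 -78 0.3" --pt "0 0 0.2 373 -380 -78 0.3" --pt "0 0 0.2 373 -380 -78 0.3" --pt "0 0 0.2 373 -380 -78 0.3" --pt "0 0 0.2 373 -380 -78 0.3" --pt "0 0 0.2 373 -380 -78 0.3" --pt "0 0 0.2 373 -380 -78 0.3" --pt "0 0 0.2 373 -380 -78 0.3" --pt "0 0 0.3 443 -631 0 0.3" --pt "0 0 0.4 443 -631 0 0.3" --pt "0 0 0.402 443 -631 0 0.3" --pt "0 0 0.402 443 -631 0 0.3" --pt "0 0 0.402 443 -631 0 0.3" --pt "0 0 0.402 443 -631 0 0.3"

```text
time: 1.77
ee_pos: [0.4278, 0.0909, 0.2283]
eef_rot: [0.997, -0.082, 0.0, 0.0]
ft_force: [1.0, 0.3, -0.4]
width: 0.0562
grip_force: 0.0
```

Request:
apply_moves --pt "0 0 0 0 0 0 0.3" --pt "0 0 0 0 0 0 0.3" --pt "0 0 0 0 0 0 0.3"

```text
time: 2.02
ee_pos: [0.4283, 0.0886, 0.2287]
eef_rot: [0.997, -0.082, -0.0, 0.0]
ft_force: [-0.4, -0.5, -1.0]
width: 0.0567
grip_force: 0.0
```

```bash
python3 - <<'E'
from h import *
s=r.read_state(); print(s['time'],s['ee_pos'],s['eef_rot'],s['ft_force'])
c=r.camera('wrist'); save(c,'w1.png'); np.savez('w1.npz',**c); print(c['position'],c['orientation'],c['fovy'],c['k1'])
try: print(board(c)[0])
except Exception as e: print(e)
E
```

```text
2.0167 [0.42832357 0.08864976 0.22869296] [ 9.96634259e-01 -8.19760779e-02 -2.15232486e-04  1.73570803e-04] [-0.41870658 -0.50661653 -0.98840538]
[0.50748178 0.0763669  0.39177664] [-0.63981372  0.75441111  0.11176647 -0.09492386] 59.126165505298744 -0.04092926442795818
((0.5398743152618408, 0.09091115742921829), (0.12965144217014313, 0.12341822683811188), 73.59654998779297)
```

View pics/w1.png

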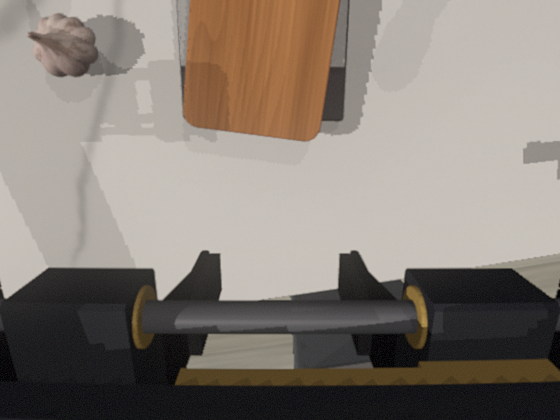

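The wrist view shows the board's near edge from (187,122) to (318,140). The plate's near edge is visible at left ~(183,67) and right ~(346,68), and the casing's near right corner is at (343,121). I'll cross-check these against the top view.

```bash
python3 - <<'E'
from h import *
c=dict(np.load('w1.npz'))
p=at_z(c,[[183,67],[346.5,68]],.024)[:,:2]; q=at_z(c,[[343,121]],.016)[:,:2]; e=at_z(c,[[200,127],[305,140]],.036)[:,:2]
print(p,np.linalg.norm(p[0]-p[1]),q,e)
a=-.164; o=np.array([.5857,.0781]); A=np.array([[np.cos(a),-np.sin(a)],[np.sin(a),np.cos(a)]])
for n,v in (('plate',p),('casing',q),('edge',e)): print(n,(v-o)@A)
b,w,m=board(c); l=(w-o)@A; s=l[(l[:,0]<-.09)]; print('board near pts min x',s[:,0].min(), s[np.argmin(s[:,0])])
tcp=r.read_state()['ee_pos'][:2]; print('tcp in scale',(tcp-o)@A)
g=cv2.resize(c['pixels'][40:160,150:370],None,fx=3.5,fy=3.5,interpolation=cv2.INTER_CUBIC)
E
```

```text
[[0.55076283 0.16054277]
 [0.52471816 0.00969915]] 0.15307554334176926 [[0.47628281 0.01743863]] [[0.49451493 0.15427402]
 [0.46620874 0.05836138]]
plate [[-0.04792848  0.07563251]
 [-0.04899607 -0.07743931]]
casing [[-0.09804511 -0.07771151]]
edge [[-0.10239817  0.06026452]
 [-0.1146653  -0.03898261]]
board near pts min x -0.1146672449704661 [-0.11466724 -0.03708019]
tcp in scale [-0.15671332 -0.01581749]
```

Request:
apply_moves --pt "0 0 0 0 -22 35 0.3" --pt "0 0 0 0 -22 70 0.3" --pt "0 0 0 0 -22 105 0.3" --pt "0 0 0 0 -22 140 0.3" --pt "0 0 0 0 -22 170 0.3" --pt "0 0 0 0 -22 190 0.3" --pt "0 0 0 0 -22 201 0.3" --pt "0 0 0 0 -22 201 0.3" --pt "0 0 0 0 -22 201 0.3" --pt "0 0 0 5 -22 201 0.3" --pt "0 0 0 10 -22 201 0.3" --pt "0 0 0 15 -22 201 0.3" --pt "0 0 0 15 -22 201 0.3" --pt "0 0 0 15 -22 201 0.3"

```text
time: 3.23
ee_pos: [0.4474, 0.1083, 0.0282]
eef_rot: [0.997, -0.082, 0.0, -0.0]
ft_force: [-0.3, 0.6, 0.5]
width: 0.0564
grip_force: 0.0
```

Request:
apply_moves --pt "0 0 0 3 0 0 0.3" --pt "0 0 0 6 0 0 0.3" --pt "0 0 0 9 0 0 0.3" --pt "0 0 0 11 0 0 0.3" --pt "0 0 0 13 0 0 0.3" --pt "0 0 0 15 0 0 0.3" --pt "0 0 0 17 0 0 0.3" --pt "0 0 0 19 0 0 0.3" --pt "0 0 0 21 0 0 0.3" --pt "0 0 0 23 0 0 0.3" --pt "0 0 0 25 0 0 0.3" --pt "0 0 0 27 0 0 0.3" --pt "0 0 0 29 0 0 0.3" --pt "0 0 0 31 0 0 0.3" --pt "0 0 0 33 0 0 0.3" --pt "0 0 0 35 0 0 0.3" --pt "0 0 0 37 0 0 0.3" --pt "0 0 0 39 0 0 0.3" --pt "0 0 0 41 0 0 0.3" --pt "0 0 0 43 0 0 0.3"

```text
time: 4.9
ee_pos: [0.4895, 0.1013, 0.0278]
eef_rot: [0.997, -0.082, 0.0, 0.0]
ft_force: [-0.8, -0.1, -0.2]
width: 0.0565
grip_force: 0.4
```

```bash
cat >> h.py <<'E'
a=-.164; o=np.array([.5857,.0781]); A=np.array([[np.cos(a),-np.sin(a)],[np.sin(a),np.cos(a)]])
def sc(p): return (np.asarray(p)[...,:2]-o)@A
E
python3 - <<'E'
from h import *
s=r.read_state(); print(s['ee_pos'],s['ft_force'],'tcp',sc(s['ee_pos']))
c=r.camera('wrist'); save(c,'w2.png'); np.savez('w2.npz',**c)
t=r.camera('top'); save(t,'t2.png'); np.savez('t2.npz',**t)
E
```

```text
[0.48945297 0.10127076 0.02782978] [-0.82424895 -0.13274292 -0.19938412] tcp [-0.09873859  0.00714601]
```

View pics/w2.png

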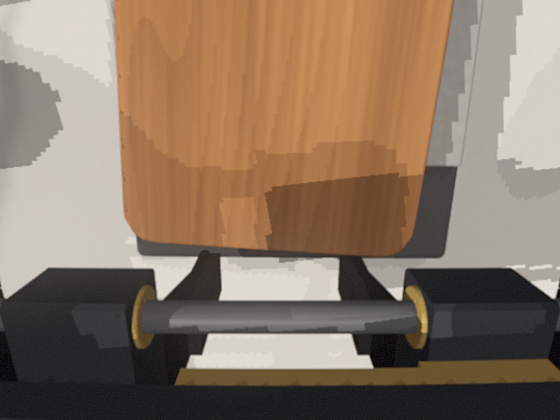

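The board has turned most of the way square. Its near edge runs from (150,240) to (390,255), the right finger is in contact, and the casing's near corners are at (140,250) and (445,255). I'll keep pushing and stop short of flush.

Request:
apply_moves --pt "0 0 0 2 0 0 0.3" --pt "0 0 0 4 0 0 0.3" --pt "0 0 0 6 0 0 0.3" --pt "0 0 0 8 0 0 0.3" --pt "0 0 0 10 0 0 0.3" --pt "0 0 0 12 0 0 0.3" --pt "0 0 0 14 0 0 0.3" --pt "0 0 0 16 0 0 0.3" --pt "0 0 0 18 0 0 0.3" --pt "0 0 0 20 0 0 0.3" --pt "0 0 0 22 0 0 0.3" --pt "0 0 0 24 0 0 0.3" --pt "0 0 0 26 0 0 0.3" --pt "0 0 0 28 0 0 0.3" --pt "0 0 0 30 0 0 0.3" --pt "0 0 0 32 0 0 0.3" --pt "0 0 0 32 0 0 0.3"

```text
time: 6.42
ee_pos: [0.5213, 0.096, 0.0279]
eef_rot: [0.997, -0.082, 0.0, -0.0]
ft_force: [-0.5, -0.1, -0.7]
width: 0.0566
grip_force: 0.0
```

```bash
python3 - <<'E'
from h import *
s=r.read_state(); print(s['ee_pos'],s['ft_force'],'tcp',sc(s['ee_pos']))
c=r.camera('wrist'); save(c,'w3.png'); np.savez('w3.npz',**c)
t=r.camera('top'); save(t,'t3.png'); np.savez('t3.npz',**t)
b,w,m=board(t); print(b, sc(cv2.boxPoints(b)))
E
```

```text
[0.52131403 0.09603022 0.0278599 ] [-0.51622209 -0.07934597 -0.70167499] tcp [-0.06644944  0.0071776 ]
((0.7051737904548645, 0.11971376836299896), (0.039710886776447296, 0.07977918535470963), 31.717683792114258) [[0.06988767 0.07755807]
 [0.12234737 0.01745236]
 [0.15226553 0.04356471]
 [0.09980583 0.10367041]]
```

View pics/w3.png

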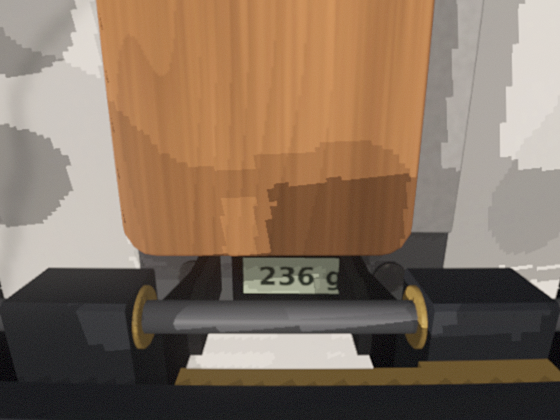

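The board is now square to the fingers, with its near edge along row ~254. The display reads 236 g, and the plate's near right corner is at (449,233). The remaining gap needs measuring.

```bash
python3 - <<'E'
from h import *
c=dict(np.load('w3.npz'))
print('plate nr corner',sc(at_z(c,[[449,233],[425,233]],.024)))
print('board edge',sc(at_z(c,[[160,252],[270,255],[385,254]],.036)), 'sides',sc(at_z(c,[[112,150],[421,150]],.036)))
g=cv2.resize(c['pixels'][200:300,120:460],None,fx=2.3,fy=2.3,interpolation=cv2.INTER_CUBIC)
cv2.imwrite('pics/crop3.png',np.clip(g[:,:,::-1]*2.2,0,255).astype(np.uint8))
E
```

```text
plate nr corner [[-0.048327   -0.07422206]
 [-0.04829902 -0.06242969]]
board edge [[-0.0530331   0.06227027]
 [-0.05442293  0.01220143]
 [-0.05400409 -0.04015113]] sides [[-0.00670771  0.07836511]
 [-0.00679178 -0.05149916]]
```

View pics/crop3.png

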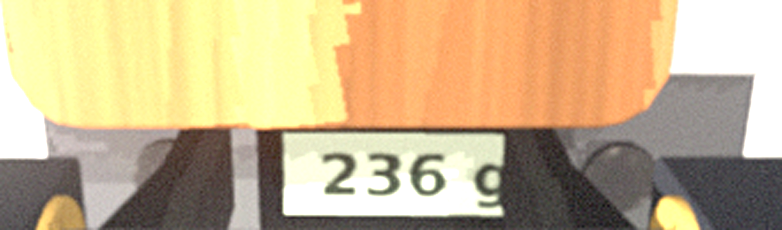

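Request:
apply_moves --pt "0 0 0 1 0 0 0.3" --pt "0 0 0 2 0 0 0.3" --pt "0 0 0 3 0 0 0.3" --pt "0 0 0 4 0 0 0.3" --pt "0 0 0 4 0 0 0.3" --pt "0 0 0 4 0 0 0.3" --pt "0 0 0 -4 0 0 0.3" --pt "0 0 0 -10 0 0 0.3" --pt "0 0 0 -25 0 -20 0.3" --pt "0 0 0 -35 0 -50 0.3" --pt "0 0 0 -45 0 -80 0.3" --pt "0 0 0 -50 0 -100 0.3" --pt "0 0 0 -50 0 -100 0.3" --pt "0 0 0 -50 0 -100 0.3" --pt "0 0 0 -50 0 -100 0.3"

```text
time: 7.77
ee_pos: [0.471, 0.1039, 0.1272]
eef_rot: [0.997, -0.082, -0.0, 0.0]
ft_force: [-0.8, -0.3, -1.4]
width: 0.0566
grip_force: 0.0
```

```bash
python3 - <<'E'
from h import *
s=r.read_state(); print(s['time'],s['ee_pos'],s['ft_force'],'tcp',sc(s['ee_pos']))
c=r.camera('wrist'); save(c,'w4.png'); np.savez('w4.npz',**c)
np.savez('t4.npz',**r.camera('top'))
g=cv2.resize(c['pixels'][60:260,130:430],None,fx=2.6,fy=2.6,interpolation=cv2.INTER_CUBIC)
cv2.imwrite('pics/crop4.png',np.clip(g[:,:,::-1]*1.8,0,255).astype(np.uint8))
E
```

```text
7.7667 [0.47098194 0.10385357 0.12722291] [-0.82592818 -0.29193953 -1.44875391] tcp [-0.11738346  0.00667847]
```

View pics/crop4.png

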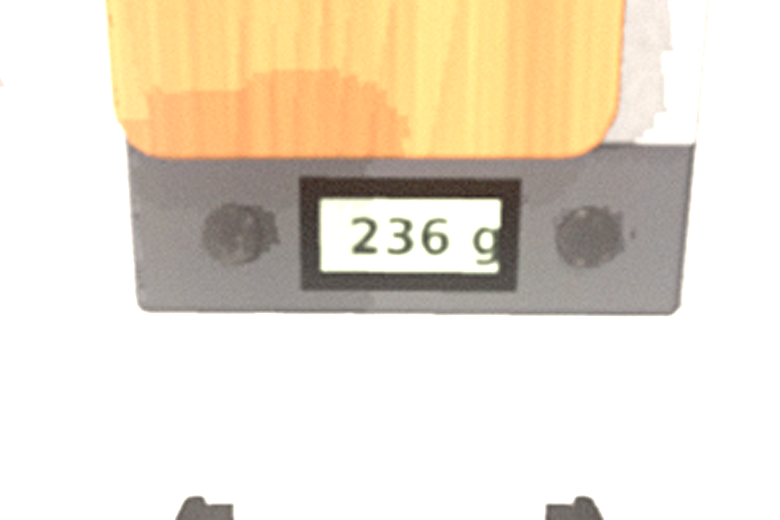

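The crop clearly shows the tare key at (237,233) and the other key at (588,237). The board's near edge is at row 157, the plate's near edge at row ~144 on the right, and the casing's near edge at row ~313.

```bash
python3 - <<'E'
from h import *
c=dict(np.load('w4.npz')); f=lambda p:[[130+(u+.5)/2.6-.5,60+(v+.5)/2.6-.5] for u,v in p]
print('keys',sc(at_z(c,f([(237,233),(588,237)]),.020)), at_z(c,f([(237,233)]),.020))
print('casing near',sc(at_z(c,f([(160,312),(660,314)]),.016)))
print('casing corners',sc(at_z(c,f([(135,290),(684,290)]),.016)))
print('plate near',sc(at_z(c,f([(640,144),(690,144)]),.024)))
b,w,m=board(c); q=sc(w); e=q[(q[:,0]<-.03)&(q[:,1]>-.03)&(q[:,1]<.055)]
k=np.polyfit(e[:,1],e[:,0],1); print('board edge fit',k,len(e),'resid',np.std(e[:,0]-np.polyval(k,e[:,1])))
# same edge in a 36 vs 30mm check, gradient of plate edge
g=cv2.cvtColor(c['pixels'],cv2.COLOR_RGB2GRAY).astype(float)
for u in (382,386,390,394): col=g[105:125,u]; print(u,105+np.argmin(np.diff(col))+.5,col.astype(int))
for u in (200,250,300,340): col=g[110:130,u]; print(u,110+np.argmin(np.diff(col))+.5)
for u in (190,250,300,380): col=g[170:190,u]; print('cas',u,170+np.argmax(np.diff(col))+.5)
P=cloud(c); print('board top z',np.median(P[...,2][m>0]),'tab z',np.median(P[200:230,200:300,2]))
E
```

```text
keys [[-0.07260302  0.04993958]
 [-0.07373431 -0.04845141]] [[0.52222459 0.13922309 0.02      ]]
casing near [[-0.09597649  0.07405962]
 [-0.09662417 -0.07166142]]
casing corners [[-0.089468    0.08088864]
 [-0.08951706 -0.07810123]]
plate near [[-0.04811261 -0.06029204]
 [-0.04803637 -0.07386945]]
board edge fit [ 0.00079273 -0.05097166] 127 resid 2.1499705895466376e-05
382 114.5 [158 160 160 161 162 169 171 170 165 149 116  84  77  79  81  79  79  82
  84  84]
386 114.5 [168 168 168 169 170 166 169 167 165 151 117  85  78  79  83  80  81  80
  83  82]
390 115.5 [169 169 171 170 167 169 169 167 165 149 117  84  78  78  78  82  83  82
  86  83]
394 114.5 [168 169 168 167 165 167 167 167 167 151 117  87  79  80  77  79  77  76
  74  76]
200 120.5
250 127.5
300 128.5
340 119.5
cas 190 179.5
cas 250 180.5
cas 300 180.5
cas 380 181.5
board top z 0.03643523975639906 tab z 0.0009746410726400034
```

Request:
apply_moves --pt "0 0 0 0 0 35 0.3" --pt "0 0 0 0 0 70 0.3" --pt "0 0 0 0 0 90 0.3" --pt "0 0 0 10 0 100 0.3" --pt "0 0 0 25 0 100 0.3" --pt "0 0 0 40 0 100 0.3" --pt "0 0 0 47 0 100 0.3" --pt "0 0 0 51 0 100 0.3" --pt "0 0 0 53 0 100 0.3" --pt "0 0 0 54 0 100 0.3" --pt "0 0 0 55 0 100 0.3" --pt "0 0 0 56 0 100 0.3" --pt "0 0 0 57 0 100 0.3" --pt "0 0 0 57 0 100 0.3" --pt "0 0 0 57 0 100 0.3" --pt "0 0 0 50 0 100 0.3" --pt "0 0 0 40 0 100 0.3" --pt "0 0 0 20 0 80 0.3" --pt "0 0 0 10 0 45 0.3" --pt "0 0 0 0 0 10 0.3"

```text
time: 9.53
ee_pos: [0.4687, 0.1047, 0.1177]
eef_rot: [0.997, -0.081, -0.002, 0.0]
ft_force: [1.2, -0.6, 1.5]
width: 0.0566
grip_force: 0.0
```

Request:
apply_moves --pt "0 0 0 0 0 -10 -1" --pt "0 0 0 0 0 -10 -1" --pt "0 0 0 0 0 -10 -1" --pt "0 0 0 0 0 -10 -1" --pt "0 0 0 0 0 -10 -1" --pt "0 0 0 0 0 -10 -1"

```text
time: 10.03
ee_pos: [0.4708, 0.1042, 0.1267]
eef_rot: [0.997, -0.082, -0.001, -0.0]
ft_force: [-0.2, 0.2, -0.3]
width: 0.0244
grip_force: 0.0
```

```bash
python3 - <<'E'
from h import *
s=r.read_state(); print(s['time'],s['ee_pos'],s['ft_force'],s['width'],'tcp',sc(s['ee_pos']))
c=r.camera('wrist'); np.savez('w5.npz',**c); t=r.camera('top'); np.savez('t5.npz',**t)
b,w,m=board(c); q=sc(w); e=q[(q[:,0]<-.03)&(q[:,1]>-.03)&(q[:,1]<.055)]
k=np.polyfit(e[:,1],e[:,0],1); print('board edge fit',k)
print('prior row check', [np.max(np.nonzero(m[:,u])[0]) for u in (200,250,300,340)])
g=cv2.cvtColor(c['pixels'],cv2.COLOR_RGB2GRAY).astype(float)
for u in (382,386,390,394): print(g[105:125,u].astype(int))
g=cv2.resize(c['pixels'][60:260,130:430],None,fx=2.6,fy=2.6,interpolation=cv2.INTER_CUBIC)
cv2.imwrite('pics/crop5.png',np.clip(g[:,:,::-1]*1.8,0,255).astype(np.uint8))
E
```

```text
10.0333 [0.47084615 0.10419479 0.12668202] [-0.20197888  0.15675673 -0.25969521] 0.024391227503353662 tcp [-0.11757314  0.00699294]
board edge fit [ 0.00039091 -0.04803868]
prior row check [np.int64(115), np.int64(115), np.int64(115), np.int64(115)]
[144 152 167 171 172 172 172 173 165 135  91  76  81  84  80  83  82  83
  87  88]
[171 172 172 172 173 172 172 175 166 137  94  82  82  82  83  85  84  83
  85  82]
[173 176 173 174 172 171 172 170 164 138  94  80  84  82  81  79  81  85
  88  87]
[172 171 171 171 170 171 172 171 168 141 100  83  87  86  82  82  84  81
  86  85]
```

View pics/crop5.png

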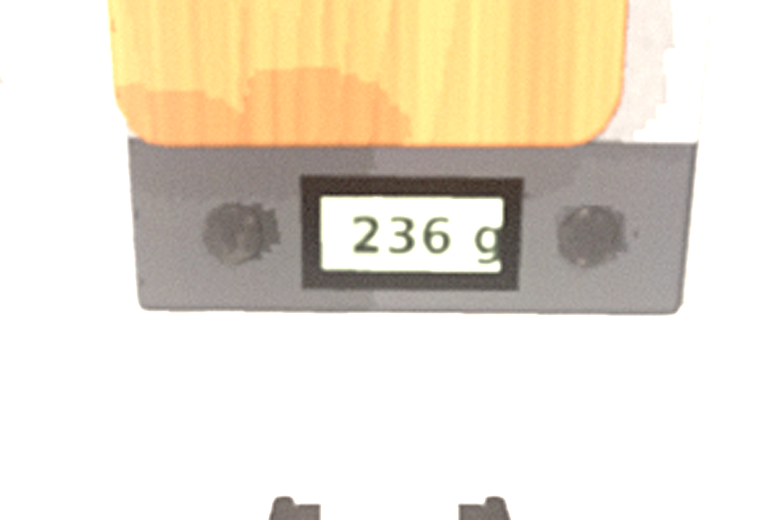

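The board's near edge now coincides with the plate's near edge to about 0.5 mm, it is square, and the scale hasn't moved. The tare key is at crop (236,232), about 44 mm ahead of the TCP and 43 mm to its left. Next I shut the fingers and hover over it.

Request:
apply_moves --pt "0 0 0 15 -15 0 -1" --pt "0 0 0 30 -30 0 -1" --pt "0 0 0 44 -43 0 -1" --pt "0 0 0 44 -43 20 -1" --pt "0 0 0 44 -43 50 -1" --pt "0 0 0 44 -43 75 -1" --pt "0 0 0 44 -43 90 -1" --pt "0 0 0 44 -43 97 -1" --pt "0 0 0 44 -43 97 -1" --pt "0 0 0 44 -43 97 -1" --pt "0 0 0 44 -43 97 -1" --pt "0 0 0 44 -43 97 -1"

```text
time: 11.13
ee_pos: [0.5227, 0.1397, 0.032]
eef_rot: [0.997, -0.082, 0.001, -0.0]
ft_force: [-0.3, -0.4, -0.5]
width: 0.0006
grip_force: 0.0
```

```bash
python3 - <<'E'
from h import *
s=r.read_state(); print(s['time'],s['ee_pos'],s['ft_force'],s['width'],'tcp',sc(s['ee_pos']))
c=r.camera('wrist'); g=cv2.resize(c['pixels'][150:350,130:430],None,fx=2.6,fy=2.6,interpolation=cv2.INTER_CUBIC)
cv2.imwrite('pics/crop6.png',np.clip(g[:,:,::-1]*1.8,0,255).astype(np.uint8))
E
```

```text
11.1333 [0.52272256 0.1396842  0.03200903] [-0.30254336 -0.35051819 -0.50011839] 0.000618815758494417 tcp [-0.07218701  0.05047581]
```

View pics/crop6.png

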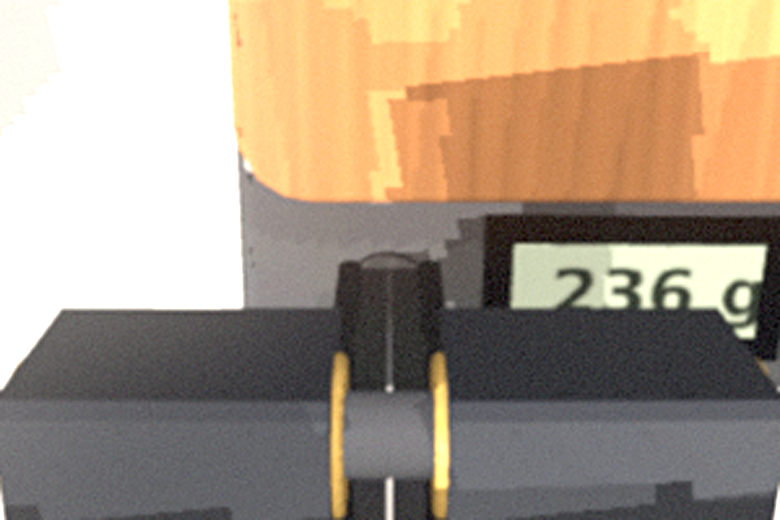

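The shut fingertips are centred sideways on the tare key, whose far rim shows at (392,255), and they're clear of the board. Now I press slowly.

Request:
apply_moves --pt "0 0 0 0 0 4 -1" --pt "0 0 0 0 0 8 -1" --pt "0 0 0 0 0 10 -1" --pt "0 0 0 0 0 11 -1" --pt "0 0 0 0 0 12 -1" --pt "0 0 0 0 0 12.5 -1" --pt "0 0 0 0 0 13 -1" --pt "0 0 0 0 0 13 -1" --pt "0 0 0 0 0 13 -1"

```text
time: 11.93
ee_pos: [0.5218, 0.1393, 0.0187]
eef_rot: [0.997, -0.082, -0.0, 0.001]
ft_force: [-5.8, -3.0, 14.6]
width: 0.0005
grip_force: 7.1
```

Request:
apply_moves --pt "0 0 0 0 0 0 -1" --pt "0 0 0 0 0 0 -1" --pt "0 0 0 0 0 -1 -1" --pt "0 0 0 0 0 -2 -1" --pt "0 0 0 0 0 -4 -1" --pt "0 0 0 0 0 -8 -1" --pt "0 0 0 0 0 -15 -1" --pt "0 0 0 -10 5 -40 -1" --pt "0 0 0 -30 25 -75 -1" --pt "0 0 0 -45 45 -108 -1" --pt "0 0 0 -45 45 -108 -1" --pt "0 0 0 -45 45 -108 -1" --pt "0 0 0 -45 45 -108 -1" --pt "0 0 0 -45 45 -108 -1"

```text
time: 13.1
ee_pos: [0.47, 0.1028, 0.1251]
eef_rot: [0.997, -0.082, -0.001, -0.0]
ft_force: [-0.6, 0.5, -0.1]
width: 0.0001
grip_force: 0.0
```

```bash
python3 - <<'E'
from h import *
s=r.read_state(); print(s['time'],s['ee_pos'],s['ft_force'],'tcp',sc(s['ee_pos']))
c=r.camera('wrist'); np.savez('w7.npz',**c)
b,w,m=board(c); q=sc(w); e=q[(q[:,0]<-.03)&(q[:,1]>-.03)&(q[:,1]<.055)]
print('board edge fit',np.polyfit(e[:,1],e[:,0],1))
g=cv2.cvtColor(c['pixels'],cv2.COLOR_RGB2GRAY).astype(float)
for u in (384,388,392):
    col=g[105:125,u]; i=np.nonzero(col<125)[0][0]; v=105+i-1+(col[i-1]-125)/(col[i-1]-col[i]); print('plate',v,sc(at_z(c,[[u,v]],.024)))
for u in (190,250,300,380): col=g[165:190,u]; print('cas',u,165+np.argmax(np.diff(col))+.5)
v=c['pixels'][60:260,130:430]; g=cv2.resize(v,None,fx=2.6,fy=2.6,interpolation=cv2.INTER_CUBIC)
cv2.imwrite('pics/crop7.png',np.clip(g[:,:,::-1]*1.8,0,255).astype(np.uint8))
E
```

```text
13.1 [0.46999635 0.10284785 0.12507436] [-0.64540539  0.46826655 -0.06126419] tcp [-0.11819163  0.00552534]
board edge fit [ 0.00013878 -0.04786452]
plate 113.575 [[-0.04782931 -0.06632083]]
plate 113.75757575757575 [[-0.0479344  -0.06912654]]
plate 113.83333333333333 [[-0.04796665 -0.07192909]]
cas 190 179.5
cas 250 179.5
cas 300 180.5
cas 380 180.5
```

View pics/crop7.png

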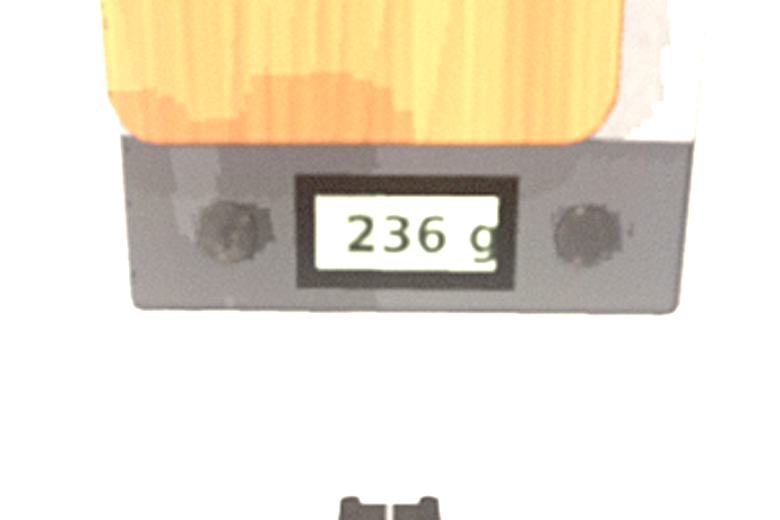

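The final view shows the board's edge in line with the plate's edge, square, and the tips clear of everything. The press took 14.6 N at tip height 18.7 mm, so the key was on its stop. Handing in.

```bash
python3 -c "
from bench import r
print(r.close_job())"
```

```text
the job is handed in; nothing more can be done
None
```

I pushed the board flush and square with the plate's near edge (within about 0.5 mm), pressed the tare key down to its stop (14.6 N), released it, and handed the job in; the display still read 236 g after the press.

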